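# Cup on the scale, then open the hardener tin of unknown thread hand and hold its cap off

### The job

Get ready to weigh out hardener: gently set the steel mixing cup upright in the middle of the scale's pan and let go of it, without bottoming out the pan. Then open the tin that stands nearer to the scale: its cap may have an ordinary or a reversed thread, so find out by feel, trying both ways if need be, which way loosens it, without dragging, lifting or tipping the tin. Finish still holding that cap level in the gripper, a few centimetres clear above its own neck; leave the other tin and everything else on the bench as they are.

Things in the scene. Friction and masses are not known exactly. Their poses are not given: they have to be found in the camera images.
- scale: small mechanical spring scale, grey housing 160 x 150 mm, 80 mm tall, standing firm on the bench; origin at the centre of its underside, its dial on its own -x side
- pan_centre (a point): middle of the upper face of the scale's round steel pan (150 mm across, rim 3 mm high), 110 mm above the bench when empty; moves with the pan
- pan (a joint): how far the sprung pan is pressed down, m: 0 empty, 0.015 on its stop; spring 400 N/m, so the cup alone sinks it 3 to 6 mm
- cup: open straight-sided stainless mixing cup, 56 mm across, 78 mm tall, wall 3 mm, about 180 g; origin at the centre of its underside, z up; starts upright on the bench
- tin_a: round steel tin, plain paper label, 131 mm across, about 3 kg, loose on the bench; origin at the centre of its underside, z up. Flat top at 185 mm (outer seam 4 mm higher), in its middle a threaded neck 41 mm across up to 209 mm, under the cap. Of the two look-alike tins one cap loosens anticlockwise seen from above, the other (reversed) clockwise: only trying tells which
- tin_b: look-alike of tin_a, same sizes and origin, the other thread hand. The two tins may stand in either place; the one to open is the one nearer to the scale (at most 0.37 m between centres; the other is over 0.43 m off)
- cap_a: black ribbed cap of tin_a, 52 mm across, 30 mm tall, 45 g; origin at the centre of its lower edge, z up. Closed: origin 189 mm, top 219 mm above the bench. Grip the round top 10 mm at any yaw; fingers have room beside it down to 187 mm. Not wedged tight; starts within 12 degrees of fully home. Loosened by a quarter turn it lifts straight off (60 degrees is too little from fully home, 120 the most)
- cap_b: look-alike of cap_a, the cap of tin_b, same sizes and origin. Each cap has two inner lugs under a thread on the neck. The wrong way it stops dead within 25 degrees; then the tin turns along with it or the fingers slip. The right way it turns freely against the tin
- tape_roll: bystander: roll of paper tape lying flat, 100 mm across, 25 mm high; origin at the centre of its underside
- brush: bystander: paint brush 200 mm long lying on the bench beyond the tins
- paint_jar: bystander: closed paint jar, 60 mm across, 85 mm tall; origin at the centre of its underside
Not all that is in view belongs to the job. Leave any blue, turquoise or yellow look-alike of the cup alone.

How it is judged:
On the way, in this order (a step that is already met when the one before it is completed fails the run):
1. the cup stands upright in the middle of the pan, let go (horizontal distance between cup and pan_centre below 0.015 m and z of cup in the frame of pan_centre between -0.004 and 0.004 m and angle between cup's own z axis and vertical below 0.1 rad and value of joint pan above 0.0025 m and contact force between the fingers and cup below 0.05 N), for 0.3 s.
2. the cap of the tin nearer to the scale is off and held clear above its neck (((horizontal distance between tin_a and scale below 0.4 m and z of cap_a in the frame of tin_a above 0.219 m and horizontal distance between cap_a and tin_a below 0.06 m and angle between cap_a's own z axis and vertical below 0.35 rad and contact force between the fingers and cap_a above 1 N and contact force between cap_a and tin_a below 0.1 N) or (horizontal distance between tin_b and scale below 0.4 m and z of cap_b in the frame of tin_b above 0.219 m and horizontal distance between cap_b and tin_b below 0.06 m and angle between cap_b's own z axis and vertical below 0.35 rad and contact force between the fingers and cap_b above 1 N and contact force between cap_b and tin_b below 0.1 N))), for 0.3 s.
At the end, for the whole second after the job is handed in: cup upright, released, within 15 mm of the pan's middle; cap of the tin nearer the scale held still by the fingers, its lower edge 10 mm or more above its neck's top, within 60 mm of the neck's axis, level within 20 degrees, off the tin; both tins upright on the bench (all of step 1 and ((horizontal distance between tin_a and scale below 0.4 m and z of cap_a in the frame of tin_a above 0.219 m and horizontal distance between cap_a and tin_a below 0.06 m and angle between cap_a's own z axis and vertical below 0.35 rad and contact force between the fingers and cap_a above 1 N and contact force between cap_a and tin_a below 0.1 N and linear speed of cap_a below 0.03 m/s and linear speed of tin_a below 0.02 m/s) or (horizontal distance between tin_b and scale below 0.4 m and z of cap_b in the frame of tin_b above 0.219 m and horizontal distance between cap_b and tin_b below 0.06 m and angle between cap_b's own z axis and vertical below 0.35 rad and contact force between the fingers and cap_b above 1 N and contact force between cap_b and tin_b below 0.1 N and linear speed of cap_b below 0.03 m/s and linear speed of tin_b below 0.02 m/s)) and angle between each of tin_a, tin_b's own z axis and vertical below 0.05 rad and height (world z) of each of tin_a, tin_b below 0.005 m); the arm keeps its last pose, push and grip.
It fails at once if the scale's pan is driven down to its stop (cup dropped or pressed) (value of joint pan above 0.0142 m).
It fails at once if a tin is lifted by more than 25 mm, tipped, or dragged more than 40 mm (height (world z) of any of tin_a, tin_b above 0.025 m or angle between any of tin_a, tin_b's own z axis and vertical above 0.25 rad or distance of any of tin_a, tin_b from where it was at the start of the episode above 0.04 m).
It fails at once if the other tin's cap is moved by more than 20 mm ((horizontal distance between tin_a and scale above 0.4 m and distance of cap_a from where it was at the start of the episode above 0.02 m) or (horizontal distance between tin_b and scale above 0.4 m and distance of cap_b from where it was at the start of the episode above 0.02 m)).
It fails at once if a bystander is moved by more than 30 mm (distance of any of tape_roll, brush, paint_jar from where it was at the start of the episode above 0.03 m).
It also fails if it takes over 61 s, if anything falls off the work surface, if the arm or the gripper's body presses on something with over 40 N, if the wrist force passes 120 N, or if a joint passes its speed limit or range.

### The arm

A 6-joint arm with a two-finger parallel gripper is mounted at the origin on the work surface. World frame = base frame: x ahead of the robot, y to its left, z up, the work surface at z = 0. Lengths are in m, angles in rad, forces in N, time in s.
With the tool pointing down it reaches from about 0.35 to 0.975 m from the base axis. Payload 4.9 kg.
Tool frame: the origin (TCP) lies midway between the tips of the shut fingers; the grasp point (between the pads) lies ctrl.grip_point_offset behind it (ctrl.grip_point_offset is the distance from the TCP to the grasp point, in m); x points along the fingers, y is the direction in which the jaws open and shut, and the axes are right-handed (so a half turn about x gives the same grasp; the last joint's range is limited). The gripper opens to 85 mm and grips with 20 to 120 N. Pads are 22 mm wide; open, the fingers measure 114 mm over their backs; the gripper's body (76 mm by 85 mm) begins 54 mm behind the grasp point. The pads swing forward as they close: fully open they stand 13 mm farther back than shut.
Start: joints at [1.198, 0.053, 1.613, -0, 1.476, -0.119], TCP at [0.157, 0.605, 0.231] pointing down, gripper open.
Joint ranges: [-3.01, 3.01], [-1.01, 2.22], [0.06, 2.58], [-1.02, 4.17], [0.09, 2.62], [-3.14, 3.14]. Speed limits (rad/s): [2.57, 2.57, 3.14, 3.14, 3.14, 3.14].

### API

Orientations are given as a rotation vector (axis times angle).
In Python, from station import ctrl gives the robot as it stands. The module is installed in compiled form; this text tells all that it offers.
- The arm moves only by the tool drive_tool, never from a script. Its argument "commands" is text: rows parted by semicolons, each of 5 numbers parted by spaces: the closure, from -1 (fully open) to 1 (shut), so that 0 is half open, then the shift along the tool's x, y, z in units of 40 mm (1.0 is 40 mm), then the turn about the tool's x in units of 5 degrees (1.0 is 5 degrees). A call has 1 to 8 rows; each row is the pose to reach, as a shift and turn from the pose commanded when the call began, along the tool's axes at that moment; what a row does not reach only later rows make up. A row lasts 1/12 s, in which the tool goes at most 41.7 mm and 7.16 degrees, less where a joint would pass 70% of its speed; a pose out of reach is approached as far as the arm can. A call with a gripper value outside its range is refused whole. The fingers move at their own pace and stop on an object; "newtons" is the grip in N (left out, the last holds). Time passes only in rows, so rows that repeat a pose let the fingers close. It gives the time, the measured TCP pose, the force and the opening at its end, in the units of the state.
- ctrl.get_obs(): the state, without advancing time (a new reading comes with each control period).
- ctrl.get_image(name): name is "scene" or "side" or "wrist"; returns (picture, depth): 480x640x3 uint8, blue, green, red; 480x640 float32, m along the optical axis (not along the pixel's ray), 0 where there is no reading.
- ctrl.camera_info(name): a dict with "K" (3x3 intrinsics, pixels), "T" (4x4, takes a point from camera to world coordinates). Camera axes: x right, y down, z forward; pixel columns grow to the right and rows downward; lengths in m; the calibration is good to about 2 mm. A picture is of the moment at which its call begins: read the wrist's pose just before it. camera_info takes no time and is no camera call; for the wrist camera it gives the pose at the moment of the call.
- ctrl.finish_job(): hands the job in, once; it reports no verdict.
The state is a dict: "t": time; "q": joint angles; "dq": joint speeds; "effort": joint torques, N m; "tool_pos": TCP position; "tool_rot": TCP orientation; "contact_force": force on the tool from outside, world axes, zero at the start; "wrist_torque": the same for the moment, N m; "opening": finger opening in m.
Only numpy, scipy, OpenCV 4.12 (cv2) and the standard library are available. Lean on these libraries where they do the work, as an engineer would, in place of code of your own. Each camera call takes 0.05 s, during which the arm holds its last target.

## Working session

There is one attempt and no reset: what is moved stays moved. The work goes in short steps, Python scripts to look and compute and a tool call to move; the robot and the scene stay as the last step left them, time stands still between calls to the robot, and variables do not carry over. Pictures are saved under pics/ and viewed, and the job is handed in when it is done.

Besides the shell and the picture viewer there is one more tool, called after "Request:" by a JSON object that holds its "api" and its "payload", one argument or row to a line. drive_tool: Moves the arm, as the interface text tells. Its arguments: {"type":"object","properties":{"commands":{"type":"string"},"newtons":{"type":"number"}},"required":["commands"]}

```bash
mkdir -p pics; cat > h.py <<'E'
import numpy as np,cv2
from station import ctrl
from scipy.spatial.transform import Rotation as R
def ray(name,u,v,z):
    c=ctrl.camera_info(name);K=np.array(c['K']);T=np.array(c['T'])
    d=T[:3,:3]@np.linalg.inv(K)@np.array([u,v,1.]);o=T[:3,3]
    return o+d*(z-o[2])/d[2]
def cloud(name,dep):
    c=ctrl.camera_info(name);K=np.array(c['K']);T=np.array(c['T'])
    v,u=np.mgrid[0:480,0:640]
    p=np.stack([(u-K[0,2])/K[0,0]*dep,(v-K[1,2])/K[1,1]*dep,dep],-1)
    return p@T[:3,:3].T+T[:3,3]
def rep():
    o=ctrl.get_obs();print('t',o['t'],'pos',np.round(o['tool_pos'],4),'R',np.round(R.from_rotvec(o['tool_rot']).as_matrix(),3).tolist(),'F',np.round(o['contact_force'],2),'M',np.round(o['wrist_torque'],2),'op',o['opening'],'q',np.round(o['q'],3))
E
python3 - <<'E'
from h import *
rep();print(ctrl.grip_point_offset)
for n in ['scene','side','wrist']:
    im,d=ctrl.get_image(n);cv2.imwrite(f'pics/{n}0.png',im);np.savez(f'{n}0.npz',im=im,d=d,p=cloud(n,d))
    c=ctrl.camera_info(n);print(n,np.round(c['T'],3).tolist())
E
```

```text
t 0.0 pos [0.1567 0.6044 0.2301] R [[-0.001, 0.251, 0.968], [-0.002, 0.968, -0.251], [-1.0, -0.002, -0.0]] F [-0.36  0.4   0.18] M [ 0.02 -0.01  0.03] op 0.0858729204841593 q [ 1.198  0.053  1.614  0.     1.476 -0.119]
0.0187
scene [[0.881, 0.232, -0.412, 0.934], [0.473, -0.439, 0.764, -0.652], [-0.003, -0.868, -0.497, 0.591], [0.0, 0.0, 0.0, 1.0]]
side [[1.0, 0.01, 0.018, 0.539], [-0.006, -0.702, 0.712, -0.645], [0.02, -0.712, -0.702, 0.792], [0.0, 0.0, 0.0, 1.0]]
wrist [[0.25, 0.93, 0.268, 0.09], [0.968, -0.24, -0.07, 0.623], [-0.0, 0.277, -0.961, 0.373], [0.0, 0.0, 0.0, 1.0]]
```

View pics/scene0.png

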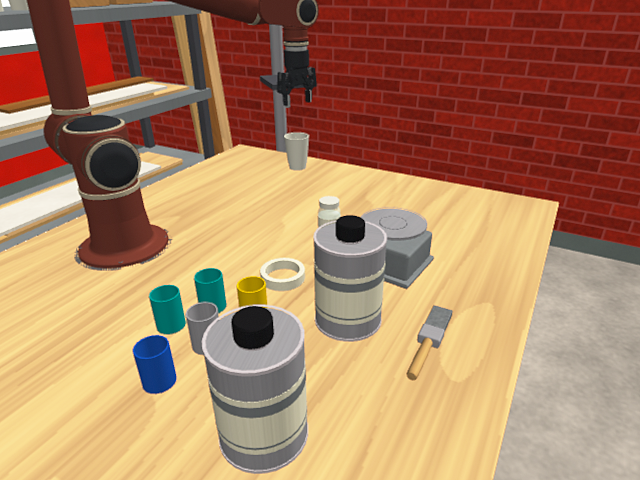

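View pics/side0.png

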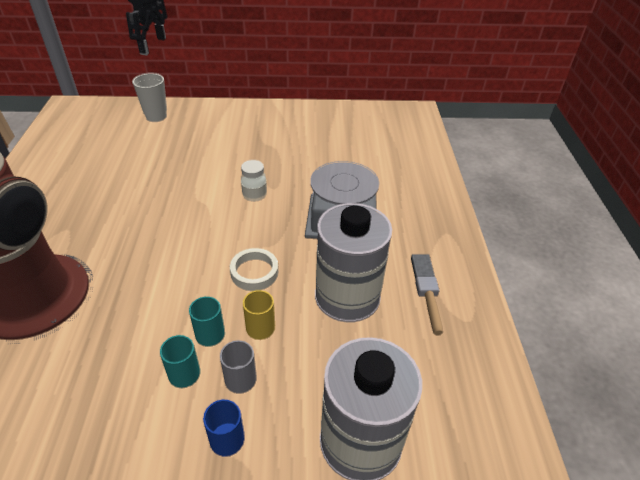

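View pics/wrist0.png

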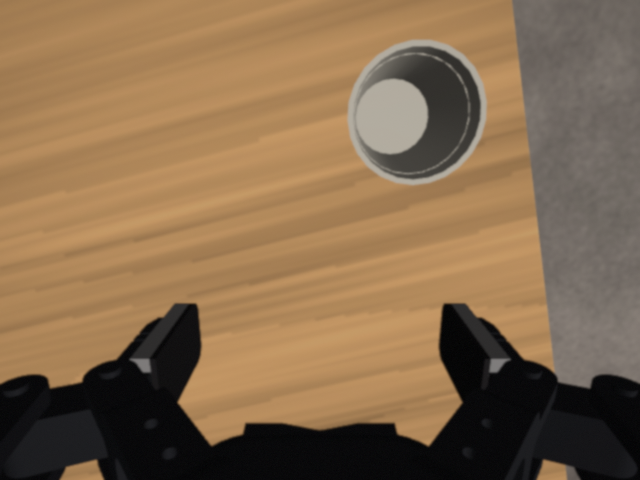

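Candidates for the cup, by side pixel:
- Grey straight cup at (238,368).
- Pale tapered cup at (151,97), also seen in the wrist view at (418,112).
- Teal at (208,322) and (181,362), yellow at (259,315), blue at (225,428).

The description says straight-sided steel, which fits (238,368). I'll check it with a crop and its measured size.

```bash
python3 - <<'E'
from h import *
S=np.load('side0.npz');C=np.load('scene0.npz')
im=S['im']
a=cv2.resize(im[330:410,190:290],None,fx=4,fy=4);b=cv2.resize(im[60:140,100:200],None,fx=4,fy=4)
cv2.imwrite('pics/crop0.png',np.hstack([a,b]))
def circ(P,m,name):
    p=P[m]
    if len(p)<8: print(name,len(p));return
    A=np.c_[2*p[:,:2],np.ones(len(p))];s=np.linalg.lstsq(A,(p[:,:2]**2).sum(1),rcond=None)[0]
    print(name,len(p),'z',np.round([np.median(p[:,2]),p[:,2].max()],4),'bbox',np.round([p[:,0].min(),p[:,0].max(),p[:,1].min(),p[:,1].max()],4),'circ',np.round(s[:2],4),'r',round(float(np.sqrt(s[2]+s[0]**2+s[1]**2)),4))
def box(P,u0,v0,u1,v1,z0,z1):
    m=np.zeros((480,640),bool);m[v0:v1,u0:u1]=1
    return m&(P[...,2]>z0)&(P[...,2]<z1)
P=S['p']
# generic top masks in side
for n,b in dict(cup=(215,335,262,395),paper=(125,60,175,125),teal1=(188,290,228,348),teal2=(160,330,203,390),yel=(242,285,278,340),blue=(200,398,250,460)).items():
    for z in [(0.070,0.084),(0.015,0.06),(0.085,0.13)]: circ(P,box(P,*b,*z),'side '+n+str(z))
for n,b in dict(tinN=(310,200,395,325),tinF=(320,335,425,475)).items():
    circ(P,box(P,*b,.212,.226),'side cap '+n); circ(P,box(P,*b,.18,.193),'side top '+n); circ(P,box(P,*b,.02,.17),'side wall '+n)
circ(P,box(P,300,155,390,225,.10,.125),'pan')
circ(P,box(P,300,155,390,250,.07,.09),'housing')
circ(P,box(P,225,245,282,290,.02,.03),'tape')
circ(P,box(P,240,155,270,202,.03,.09),'jar')
circ(P,box(P,405,250,450,340,.006,.05),'brush')
P=C['p']
circ(P,box(P,185,300,222,355,.070,.084),'scene cup');circ(P,box(P,185,300,222,355,.01,.07),'scene cup wall')
for n,b in dict(tinN=(310,210,390,335),tinF=(200,300,310,470)).items():
    circ(P,box(P,*b,.212,.226),'scene cap '+n); circ(P,box(P,*b,.18,.193),'scene top '+n)
circ(P,box(P,355,200,435,245,.10,.125),'scene pan')
E
```

```text
side cup(0.07, 0.084) 330 z [0.0768 0.0819] bbox [ 0.4044  0.4594 -0.2136 -0.1557] circ [ 0.4322 -0.1856] r 0.0263
side cup(0.015, 0.06) 865 z [0.0381 0.06  ] bbox [ 0.3805  0.4634 -0.2146 -0.1024] circ [ 0.4232 -0.1734] r 0.0337
side cup(0.085, 0.13) 0
side paper(0.07, 0.084) 139 z [0.0779 0.0835] bbox [0.0663 0.1406 0.636  0.7246] circ [0.1013 0.6793] r 0.0378
side paper(0.015, 0.06) 321 z [0.0393 0.0599] bbox [0.0671 0.1392 0.6373 0.6853] circ [0.1025 0.6763] r 0.0322
side paper(0.085, 0.13) 592 z [0.1021 0.1174] bbox [0.0591 0.1426 0.6335 0.7272] circ [0.1019 0.6786] r 0.0393
side teal1(0.07, 0.084) 330 z [0.0768 0.081 ] bbox [ 0.3391  0.4143 -0.1714 -0.0636] circ [ 0.3715 -0.1146] r 0.0384
side teal1(0.015, 0.06) 782 z [0.0405 0.0599] bbox [ 0.3413  0.3942 -0.1577 -0.0632] circ [ 0.3638 -0.0947] r 0.0271
side teal1(0.085, 0.13) 0
side teal2(0.07, 0.084) 334 z [0.0768 0.0817] bbox [ 0.3056  0.361  -0.203  -0.1465] circ [ 0.3331 -0.1757] r 0.0263
side teal2(0.015, 0.06) 950 z [0.0383 0.06  ] bbox [ 0.3072  0.3623 -0.2041 -0.1033] circ [ 0.3433 -0.1638] r 0.0335
side teal2(0.085, 0
[... 1680 characters left out ...]
1 -0.2154 -0.158 ] circ [ 0.4312 -0.1867] r 0.0264
scene cup wall 774 z [0.0511 0.07  ] bbox [ 0.3466  0.4577 -0.2152 -0.0928] circ [ 0.4171 -0.1597] r 0.0467
scene cap tinN 391 z [0.2188 0.2212] bbox [ 0.6028  0.654  -0.0237  0.0278] circ [ 6.293e-01 -1.000e-04] r 0.0191
scene top tinN 1749 z [0.1855 0.193 ] bbox [ 0.563   0.6931 -0.0637  0.0694] circ [6.293e-01 4.000e-04] r 0.0507
scene cap tinF 976 z [0.2192 0.2218] bbox [ 0.6081  0.6594 -0.3197 -0.2702] circ [ 0.6351 -0.2962] r 0.0187
scene top tinF 4487 z [0.1856 0.193 ] bbox [ 0.5676  0.6985 -0.3594 -0.2284] circ [ 0.6335 -0.2946] r 0.0514
scene pan 1463 z [0.1102 0.1151] bbox [0.5518 0.7015 0.1584 0.3106] circ [0.6313 0.2357] r 0.0526
```

View pics/crop0.png

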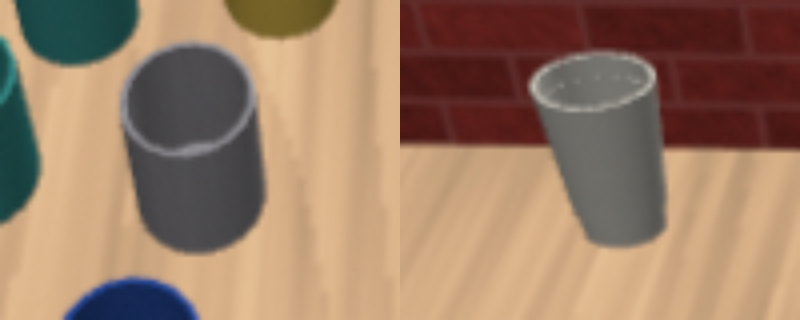

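The crop shows the grey straight cup on the left and the pale tapered one on the right. The steel cup is at (0.432,-0.186), with its rim at 0.077 m and 55 mm across, which matches the description.

The near tin is at (0.629,0.002) and the scale at (0.629,0.235), 0.233 m apart, so that is the tin to open. The free direction for the jaws between the look-alikes is about 39°.

```bash
cat >> h.py <<'E'
def to(x,y,z,jaw=None):
    o=ctrl.get_obs();M=R.from_rotvec(o['tool_rot']).as_matrix()
    s=M.T@(np.array([x,y,z])-o['tool_pos'])/.04
    cur=np.degrees(np.arctan2(M[1,1],M[0,1]))
    t=0
    if jaw is not None: t=-((jaw-cur+180)%360-180)/5
    print('shift',np.round(s,3),'turn',round(t,2),'jaw now',round(cur,1),'dist rows',round(np.linalg.norm(s)*40/41.7,1))
E
python3 -c "
from h import *
to(.30,.36,.28,39)"
```

```text
shift [-1.234 -5.02   5.001] turn 7.29 jaw now 75.5 dist rows 6.9
```

Request:
{"api": "drive_tool", "payload": {
  "commands": "-1 -0.2 -0.7 0.7 1; -1 -0.4 -1.4 1.4 2; -1 -0.6 -2.1 2.1 3; -1 -0.8 -2.8 2.8 4; -1 -1 -3.5 3.5 5; -1 -1.1 -4.2 4.2 6; -1 -1.2 -5 5 7; -1 -1.2 -5 5 7.3",
  "newtons": 40
}}

```text
t: 0.82
tool_pos: [0.3031, 0.3571, 0.2802]
tool_rot: [0.703, 1.451, -0.702]
contact_force: [0.6, -0.3, -0.2]
opening: 0.0854
```

```bash
python3 -c "
from h import *
rep();to(.43,.08,.26,39)"
```

```text
t 0.8167 pos [0.3031 0.3571 0.2802] R [[0.003, 0.784, 0.621], [-0.001, 0.621, -0.784], [-1.0, 0.002, 0.003]] F [ 0.64 -0.26 -0.16] M [-0.02  0.02 -0.05] op 0.08543130403358618 q [ 0.71  -0.36   1.901 -0.003  1.599  0.039]
shift [ 0.52  -1.818  7.399] turn -0.12 jaw now 38.4 dist rows 7.3
```

Request:
{"api": "drive_tool", "payload": {
  "commands": "-1 0.06 -0.2 0.9 0; -1 0.1 -0.4 1.8 0; -1 0.2 -0.7 2.8 0; -1 0.3 -0.9 3.8 0; -1 0.4 -1.2 4.8 0; -1 0.5 -1.4 5.8 0; -1 0.5 -1.7 6.8 0; -1 0.5 -1.8 7.4 0"
}}

```text
t: 1.48
tool_pos: [0.4308, 0.0827, 0.2586]
tool_rot: [0.696, 1.456, -0.698]
contact_force: [0.1, 0.4, 0.2]
opening: 0.0856
```

```bash
python3 -c "
from h import *
to(.432,-.186,.20,39)"
```

```text
shift [ 1.472 -4.186  5.253] turn -0.04 jaw now 38.8 dist rows 6.6
```

Request:
{"api": "drive_tool", "payload": {
  "commands": "-1 0.2 -0.7 0.8 0; -1 0.4 -1.4 1.7 0; -1 0.6 -2.1 2.6 0; -1 0.8 -2.8 3.5 0; -1 1.1 -3.5 4.4 0; -1 1.5 -4.2 5.25 0; -1 1.5 -4.2 5.25 0; -1 1.5 -4.2 5.25 0"
}}

```text
t: 2.15
tool_pos: [0.4304, -0.1863, 0.1967]
tool_rot: [0.699, 1.459, -0.7]
contact_force: [0.2, -0.0, 0.1]
opening: 0.0856
```

```bash
python3 - <<'E'
from h import *
rep()
im,d=ctrl.get_image('wrist');cv2.imwrite('pics/wrist1.png',im);P=cloud('wrist',d)
m=(P[...,2]>.073)&(P[...,2]<.083)&(np.hypot(P[...,0]-.432,P[...,1]+.186)<.05)
p=P[m];print(len(p),p.min(0),p.max(0),(p.min(0)+p.max(0))/2)
to(.432,-.186,.032,39)
E
```

```text
t 2.15 pos [ 0.4304 -0.1863  0.1967] R [[-0.004, 0.781, 0.625], [0.001, 0.625, -0.781], [-1.0, -0.002, -0.003]] F [ 0.17 -0.03  0.12] M [ 0.   -0.02  0.01] op 0.08559325626094058 q [-5.670e-01 -3.100e-01  2.000e+00 -1.000e-03  1.455e+00 -1.241e+00]
1358 [ 0.40469345 -0.20994023  0.07301233] [ 0.46036003 -0.15446558  0.08122137] [ 0.43252674 -0.18220291  0.07711685]
shift [4.139e+00 1.000e-03 6.100e-02] turn -0.05 jaw now 38.7 dist rows 4.0
```

View pics/wrist1.png

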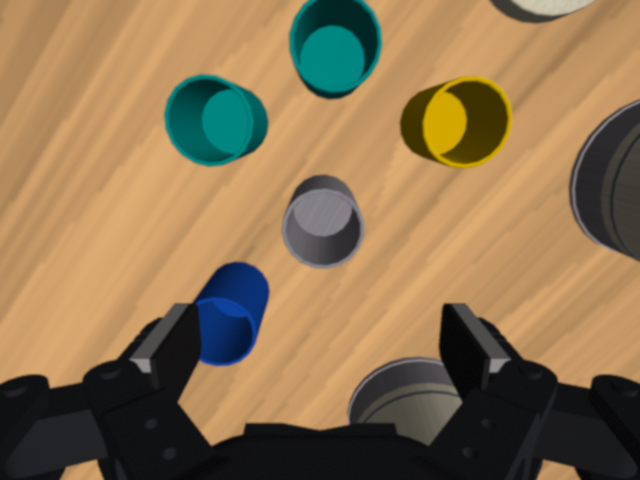

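The wrist view shows the steel cup centred between the jaws at (323,222), with the blue and yellow ones clear of the fingers' paths. Descending.

Request:
{"api": "drive_tool", "payload": {
  "commands": "-1 1 0 0 0; -1 2 0 0 0; -1 3 0 0 0; -1 3.6 0 0 0; -1 4.1 0 0 0; -1 4.1 0 0 0; 0.2 4.1 0 0 0; 0.2 4.1 0 0 0",
  "newtons": 30
}}

```text
t: 2.87
tool_pos: [0.4332, -0.1832, 0.0371]
tool_rot: [0.694, 1.454, -0.694]
contact_force: [0.7, -0.4, -0.1]
opening: 0.0645
```

Request:
{"api": "drive_tool", "payload": {
  "commands": "1 0 0 0 0; 1 0 0 0 0; 1 0 0 0 0; 1 0 0 0 0; 1 0 0 0 0",
  "newtons": 30
}}

```text
t: 3.28
tool_pos: [0.4336, -0.1841, 0.0378]
tool_rot: [0.695, 1.452, -0.695]
contact_force: [-0.1, 0.7, 7.2]
opening: 0.0561
```

```bash
python3 - <<'E'
from h import *
rep()
im,d=ctrl.get_image('side');cv2.imwrite('pics/side1.png',im)
E
```

```text
t 3.2833 pos [ 0.4336 -0.1841  0.0378] R [[0.004, 0.778, 0.629], [-0.002, 0.629, -0.778], [-1.0, 0.002, 0.004]] F [-0.1   0.66  7.23] M [0.19 0.03 0.05] op 0.05609640182641323 q [-5.600e-01 -1.140e-01  2.121e+00  1.000e-03  1.130e+00 -1.240e+00]
```

View pics/side1.png

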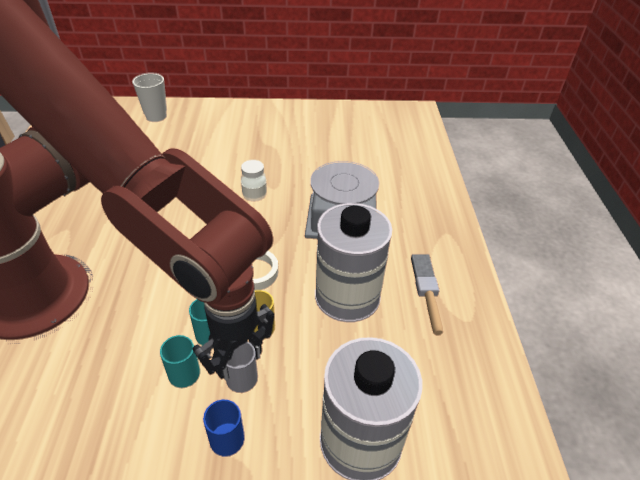

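Request:
{"api": "drive_tool", "payload": {
  "commands": "1 -0.3 0 0 0; 1 -1 0 0 0; 1 -2 0 0 0; 1 -3 0 0 0; 1 -4 0 0 0; 1 -5 0 0 0; 1 -5.3 0 0 0; 1 -5.3 0 0 0"
}}

```text
t: 4.0
tool_pos: [0.4338, -0.1844, 0.2527]
tool_rot: [0.694, 1.447, -0.695]
contact_force: [0.3, -0.9, -1.8]
opening: 0.0558
```

```bash
python3 - <<'E'
from h import *
rep();to(.45,.07,.25,39)
im,d=ctrl.get_image('side');cv2.imwrite('pics/side2.png',im[100:400,100:400])
E
```

```text
t 4.0 pos [ 0.4338 -0.1844  0.2527] R [[0.008, 0.778, 0.629], [-0.005, 0.629, -0.778], [-1.0, 0.003, 0.009]] F [ 0.29 -0.91 -1.83] M [-0.07 -0.01 -0.02] op 0.05577395871229347 q [-0.56  -0.348  1.937  0.     1.543 -1.24 ]
shift [ 0.037  4.314 -4.692] turn -0.01 jaw now 39.0 dist rows 6.1
```

View pics/side2.png

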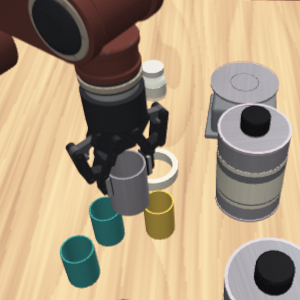

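The cup is held upright, and the wrist weight of 1.83 N fits it. Moving on.

Request:
{"api": "drive_tool", "payload": {
  "commands": "1 0 0.5 -0.5 0; 1 0 1.1 -1.2 0; 1 0 1.8 -2 0; 1 0 2.5 -2.7 0; 1 0 3.2 -3.5 0; 1 0 3.8 -4.1 0; 1 0 4.2 -4.5 0; 1 0 4.3 -4.7 0"
}}

```text
t: 4.72
tool_pos: [0.4456, 0.0739, 0.2432]
tool_rot: [0.692, 1.464, -0.695]
contact_force: [-0.8, -0.1, -1.7]
opening: 0.056
```

```bash
python3 - <<'E'
from h import *
to(.629,.235,.21,39)
E
```

```text
shift [ 0.804  6.101 -0.221] turn 0.04 jaw now 39.2 dist rows 5.9
```

Request:
{"api": "drive_tool", "payload": {
  "commands": "1 0 0.7 0 0; 1 0 1.6 0 0; 1 0 2.5 -0.1 0; 1 0 3.5 -0.1 0; 1 0 4.4 -0.2 0; 1 0.2 5.2 -0.2 0; 1 0.5 5.8 -0.2 0; 1 0.8 6.1 -0.2 0"
}}

```text
t: 5.38
tool_pos: [0.6327, 0.2313, 0.2112]
tool_rot: [0.693, 1.46, -0.697]
contact_force: [-0.9, -0.6, -2.2]
opening: 0.056
```

Request:
{"api": "drive_tool", "payload": {
  "commands": "1 0 0 0 0; 1 0 0 0 0; 1 0 0 0 0"
}}

```text
t: 5.63
tool_pos: [0.6311, 0.2296, 0.2138]
tool_rot: [0.694, 1.458, -0.698]
contact_force: [-1.2, 0.2, -0.2]
opening: 0.0558
```

```bash
python3 - <<'E'
from h import *
rep()
im,d=ctrl.get_image('side');cv2.imwrite('pics/side3.png',im[100:400,200:500]);P=cloud('side',d)
im2,d2=ctrl.get_image('scene');cv2.imwrite('pics/scene3.png',im2);Q=cloud('scene',d2)
for n,X in (('side',P),('scene',Q)):
    m=(X[...,2]>.108)&(X[...,2]<.116)&(np.hypot(X[...,0]-.629,X[...,1]-.235)<.085)
    p=X[m];print(n,'pan',len(p),p.min(0),p.max(0))
    m=(X[...,2]>.165)&(X[...,2]<.262)&(np.hypot(X[...,0]-.629,X[...,1]-.235)<.045)
    p=X[m];print('cup',len(p),p.min(0),p.max(0))
E
```

```text
t 5.6333 pos [0.6311 0.2296 0.2138] R [[-0.003, 0.778, 0.628], [-0.001, 0.628, -0.778], [-1.0, -0.003, -0.001]] F [-1.21  0.19 -0.21] M [0.03 0.   0.01] op 0.0558052321803958 q [ 0.238  0.173  1.512 -0.     1.459 -0.441]
side pan 2148 [0.55480904 0.15767834 0.10800242] [0.70321391 0.30770927 0.115982  ]
cup 1234 [0.59553764 0.19559996 0.17636022] [0.66864462 0.25982106 0.26187902]
scene pan 1427 [0.55250863 0.15801232 0.10801575] [0.70194482 0.30898968 0.1150684 ]
cup 1317 [0.59364043 0.19626294 0.17718645] [0.66970402 0.25730961 0.26199668]
```

View pics/side3.png

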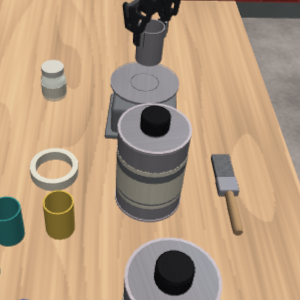

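View pics/scene3.png

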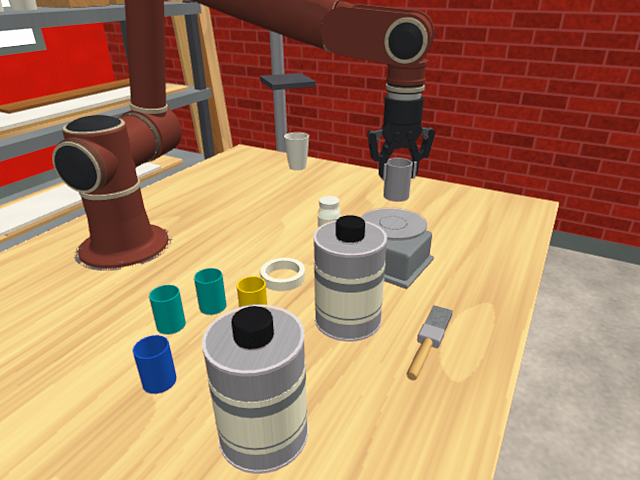

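Request:
{"api": "drive_tool", "payload": {
  "commands": "1 0.4 0 -0.1 0; 1 0.8 0 -0.1 0; 1 1.2 0 -0.1 0; 1 1.45 0 -0.1 0; 1 1.55 0 -0.1 0; 1 1.6 0 -0.1 0; 1 1.6 0 -0.1 0; 1 1.6 0 -0.1 0"
}}

```text
t: 6.4
tool_pos: [0.6302, 0.2339, 0.1527]
tool_rot: [0.696, 1.455, -0.694]
contact_force: [-0.3, 0.4, -1.6]
opening: 0.0558
```

```bash
python3 - <<'E'
from h import *
rep()
E
```

```text
t 6.4 pos [0.6302 0.2339 0.1527] R [[0.002, 0.778, 0.629], [0.0, 0.629, -0.778], [-1.0, 0.002, 0.001]] F [-0.28  0.4  -1.58] M [ 0.03 -0.01  0.04] op 0.05575459444044923 q [ 0.245  0.216  1.567 -0.     1.356 -0.435]
```

Request:
{"api": "drive_tool", "payload": {
  "commands": "1 0.05 0 0 0; 1 0.1 0 0 0; 1 0.15 0 0 0; 1 0.18 0 0 0; 1 0.18 0 0 0; 1 0.18 0 0 0"
}}

```text
t: 6.9
tool_pos: [0.6299, 0.234, 0.1445]
tool_rot: [0.696, 1.456, -0.695]
contact_force: [1.3, 0.1, 0.6]
opening: 0.056
```

```bash
python3 - <<'E'
from h import *
rep()
E
```

```text
t 6.9 pos [0.6299 0.234  0.1445] R [[0.001, 0.778, 0.629], [0.0, 0.629, -0.778], [-1.0, 0.001, 0.0]] F [1.34 0.11 0.6 ] M [ 0.03 -0.2   0.04] op 0.056032576709235726 q [ 0.245  0.224  1.573 -0.     1.344 -0.435]
```

Request:
{"api": "drive_tool", "payload": {
  "commands": "-0.3 0 0 0 0; -0.4 0 0 0 0; -0.5 0 0 0 0; -0.6 0 0 0 0; -0.8 0 0 0 0; -1 0 0 0 0; -1 0 0 0 0; -1 0 0 0 0"
}}

```text
t: 7.57
tool_pos: [0.6295, 0.2339, 0.1441]
tool_rot: [0.695, 1.457, -0.695]
contact_force: [-0.0, -0.3, 0.5]
opening: 0.0853
```

Request:
{"api": "drive_tool", "payload": {
  "commands": "-1 -0.3 0 0 0; -1 -1 0 0 0; -1 -2 0 0 0; -1 -3 0 0 0; -1 -3.8 0 0 0; -1 -4 0 0 0; -1 -4 0 0 0"
}}

```text
t: 8.15
tool_pos: [0.6312, 0.2343, 0.3105]
tool_rot: [0.699, 1.449, -0.69]
contact_force: [0.2, -0.3, 0.3]
opening: 0.0853
```

```bash
python3 - <<'E'
from h import *
rep()
im,d=ctrl.get_image('side');P=cloud('side',d);cv2.imwrite('pics/side4.png',cv2.resize(im[100:280,270:430],None,fx=3,fy=3))
im2,d2=ctrl.get_image('scene');Q=cloud('scene',d2);cv2.imwrite('pics/scene4.png',im2)
for n,X in (('side',P),('scene',Q)):
    m=(X[...,2]>.102)&(X[...,2]<.113)&(np.hypot(X[...,0]-.629,X[...,1]-.235)<.085)
    p=X[m];print(n,'pan',len(p),p.min(0),p.max(0),np.median(p[:,2]))
    m=(X[...,2]>.179)&(X[...,2]<.190)&(np.hypot(X[...,0]-.629,X[...,1]-.235)<.045)
    p=X[m];print('cup rim',len(p),p.min(0),p.max(0),(p.min(0)+p.max(0))/2)
to(.629,.002,.30,0)
E
```

```text
t 8.15 pos [0.6312 0.2343 0.3105] R [[0.009, 0.778, 0.629], [0.002, 0.629, -0.778], [-1.0, 0.009, 0.004]] F [ 0.22 -0.25  0.32] M [-0.02  0.03 -0.04] op 0.08528103711062303 q [ 0.245  0.125  1.405  0.     1.602 -0.435]
side pan 1711 [0.55491195 0.15785899 0.10201007] [0.70285851 0.30736836 0.11287932] 0.10650698754805321
cup rim 170 [0.60347976 0.20497568 0.17901063] [0.65793525 0.26365967 0.18704681] [0.63070751 0.23431767 0.18302872]
scene pan 1012 [0.55163728 0.16001493 0.10214119] [0.70152653 0.30937946 0.11293114] 0.10640600553850693
cup rim 142 [0.60253052 0.20348605 0.17900402] [0.65640606 0.2613546  0.18526681] [0.62946829 0.23242032 0.18213542]
shift [ 0.094 -3.65   4.501] turn 7.79 jaw now 39.0 dist rows 5.6
```

View pics/side4.png

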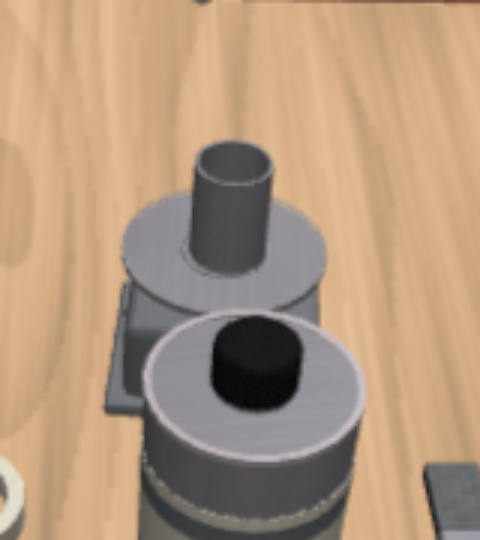

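The cup is upright, within about 2 mm of the pan's middle, and the pan has sunk about 4 mm. On to the near tin's cap.

Request:
{"api": "drive_tool", "payload": {
  "commands": "-1 0 -0.5 0.6 1; -1 0 -1.1 1.3 2.2; -1 0 -1.7 2.1 3.4; -1 0 -2.3 2.9 4.6; -1 0 -2.9 3.6 5.8; -1 0 -3.4 4.2 7; -1 0.1 -3.65 4.5 7.8; -1 0.1 -3.65 4.5 7.8"
}}

```text
t: 8.92
tool_pos: [0.6276, -0.0012, 0.2957]
tool_rot: [1.211, 1.211, -1.219]
contact_force: [0.0, 0.9, -1.2]
opening: 0.0854
```

Request:
{"api": "drive_tool", "payload": {
  "commands": "-1 0 0 0 0; -1 0 0 0 0"
}}

```text
t: 9.08
tool_pos: [0.6285, 0.0029, 0.2981]
tool_rot: [1.208, 1.213, -1.211]
contact_force: [1.4, 0.4, 0.6]
opening: 0.0854
```

```bash
python3 - <<'E'
from h import *
rep()
im,d=ctrl.get_image('wrist');P=cloud('wrist',d);cv2.imwrite('pics/wrist5.png',im)
m=(P[...,2]>.213)&(P[...,2]<.225)&(np.hypot(P[...,0]-.629,P[...,1]-.002)<.04)
p=P[m];print(len(p),p.min(0),p.max(0),(p.min(0)+p.max(0))/2)
to(.6285,.0022,.19,0)
E
```

```text
t 9.0833 pos [0.6285 0.0029 0.2981] R [[-0.003, 1.0, 0.001], [0.001, 0.001, -1.0], [-1.0, -0.003, -0.001]] F [1.42 0.44 0.56] M [ 0.03  0.01 -0.03] op 0.08541024410934901 q [-1.140e-01  3.200e-02  1.524e+00  1.000e-03  1.589e+00 -1.150e-01]
6005 [ 0.60375543 -0.01999079  0.21300911] [0.65561803 0.03186837 0.22237905] [0.62968673 0.00593879 0.21769408]
shift [ 2.719e+00 -1.000e-03  2.900e-02] turn 0.02 jaw now 0.1 dist rows 2.6
```

View pics/wrist5.png

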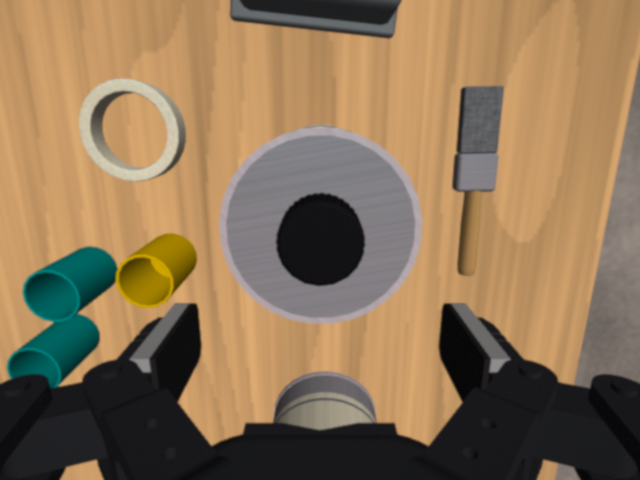

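The wrist view shows the cap at (320,240), centred between the jaws, with nothing beside the fingers. Descending.

Request:
{"api": "drive_tool", "payload": {
  "commands": "-1 0.8 0 0 0; -1 1.6 0 0 0; -1 2.2 0 0 0; -1 2.5 0 0 0; -1 2.65 0 0 0; -1 2.65 0 0 0; -1 2.65 0 0 0; -0.3 2.65 0 0 0",
  "newtons": 50
}}

```text
t: 9.8
tool_pos: [0.6305, 0.0022, 0.1966]
tool_rot: [1.211, 1.206, -1.207]
contact_force: [1.1, 0.2, 0.2]
opening: 0.0751
```

Request:
{"api": "drive_tool", "payload": {
  "commands": "0.5 0 0 0 0; 1 0 0 0 0; 1 0 0 0 0; 1 0 0 0 0; 1 0 0 0 0; 1 0 0 0 0",
  "newtons": 50
}}

```text
t: 10.3
tool_pos: [0.6296, 0.002, 0.1963]
tool_rot: [1.21, 1.207, -1.209]
contact_force: [-2.4, 0.9, 6.5]
opening: 0.0501
```

```bash
python3 - <<'E'
from h import *
rep()
im,d=ctrl.get_image('side');cv2.imwrite('pics/side6.png',cv2.resize(im[130:340,270:450],None,fx=2.8,fy=2.8))
E
```

```text
t 10.3 pos [0.6296 0.002  0.1963] R [[0.002, 1.0, -0.001], [-0.0, -0.001, -1.0], [-1.0, 0.002, 0.0]] F [-2.44  0.88  6.48] M [0.09 0.51 0.02] op 0.05010149079773822 q [-0.115  0.085  1.637  0.     1.417 -0.114]
```

View pics/side6.png

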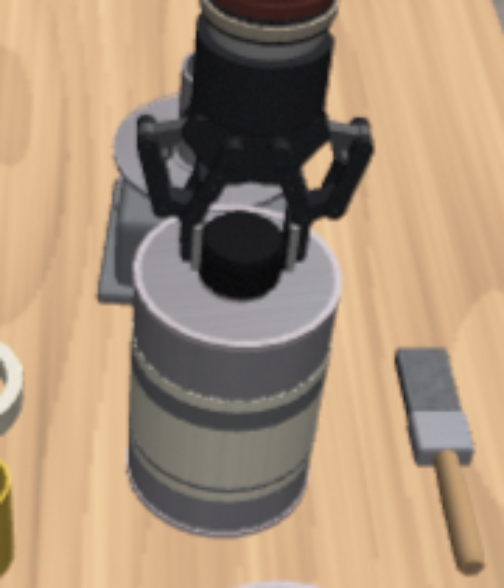

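Gripped. Trying anticlockwise first (negative turn) and watching the moment about z.

Request:
{"api": "drive_tool", "payload": {
  "commands": "1 0 0 0 -0.5; 1 0 0 0 -1; 1 0 0 0 -1.5; 1 0 0 0 -2; 1 0 0 0 -2; 1 0 0 0 -2"
}}

```text
t: 10.85
tool_pos: [0.63, 0.002, 0.1963]
tool_rot: [1.081, 1.284, -1.079]
contact_force: [-2.3, 0.5, 4.4]
opening: 0.0505
```

```bash
python3 -c "
from h import *
rep();to(0.6285,.0022,.196,0)"
```

```text
t 10.85 pos [0.63   0.002  0.1963] R [[0.003, 0.985, 0.173], [-0.0, 0.173, -0.985], [-1.0, 0.003, 0.001]] F [-2.35  0.5   4.43] M [0.08 0.27 0.04] op 0.05046648203880786 q [-0.115  0.086  1.637  0.     1.416 -0.288]
shift [ 0.008 -0.035 -0.01 ] turn 1.99 jaw now 9.9 dist rows 0.0
```

Request:
{"api": "drive_tool", "payload": {
  "commands": "1 0 0 0 -0.5; 1 0 0 0 -1; 1 0 0 0 -1.5; 1 0 0 0 -2; 1 0 0 0 -2; 1 0 0 0 -2"
}}

```text
t: 11.35
tool_pos: [0.6302, 0.0022, 0.1963]
tool_rot: [0.95, 1.351, -0.947]
contact_force: [-0.2, 1.1, 5.2]
opening: 0.0502
```

```bash
python3 -c "
from h import *
rep();to(0.6285,.0022,.196,0)"
```

```text
t 11.35 pos [0.6302 0.0022 0.1963] R [[0.003, 0.94, 0.341], [0.0, 0.341, -0.94], [-1.0, 0.003, 0.001]] F [-0.23  1.07  5.23] M [0.15 0.22 0.06] op 0.05023042538779477 q [-0.115  0.086  1.637  0.     1.415 -0.463]
shift [ 0.008 -0.04  -0.015] turn 3.99 jaw now 19.9 dist rows 0.0
```

Request:
{"api": "drive_tool", "payload": {
  "commands": "1 0 0 0 -0.5; 1 0 0 0 -1; 1 0 0 0 -1.5; 1 0 0 0 -2; 1 0 0 0 -2"
}}

```text
t: 11.77
tool_pos: [0.6304, 0.0022, 0.1963]
tool_rot: [0.817, 1.409, -0.814]
contact_force: [-0.7, 1.0, 5.3]
opening: 0.05
```

```bash
python3 -c "
from h import *
rep()
im,d=ctrl.get_image('side');cv2.imwrite('pics/side7.png',cv2.resize(im[130:340,270:450],None,fx=2.8,fy=2.8))
im,d=ctrl.get_image('wrist');cv2.imwrite('pics/wrist7.png',im)
"
```

```text
t 11.7667 pos [0.6304 0.0022 0.1963] R [[0.004, 0.866, 0.5], [0.0, 0.5, -0.866], [-1.0, 0.003, 0.002]] F [-0.71  1.01  5.29] M [0.16 0.1  0.06] op 0.049985985349732316 q [-1.150e-01  8.600e-02  1.637e+00  1.000e-03  1.415e+00 -6.380e-01]
```

View pics/wrist7.png

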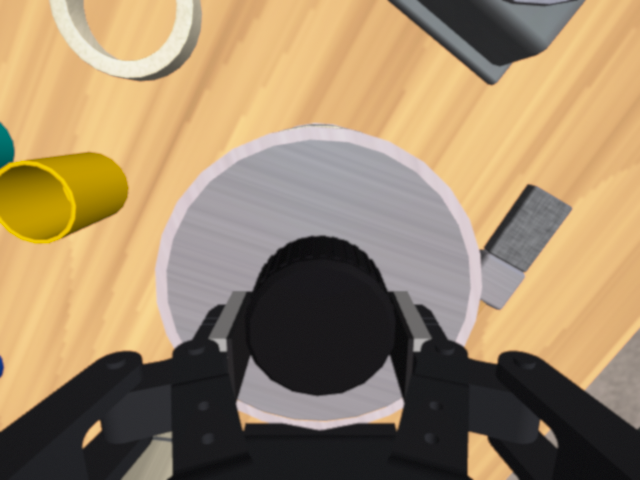

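The tin's top has a brushed grain, so I can measure its orientation against the wood to see whether the tin turned along.

```bash
cat >> h.py <<'E'
def grain(f):
    im=cv2.imread(f);g=cv2.cvtColor(im,cv2.COLOR_BGR2GRAY).astype(np.float32)
    c=cv2.Canny(im,0,0) if 0 else None
    return g
def ori(g,m):
    gx=cv2.Scharr(g,cv2.CV_32F,1,0)[m];gy=cv2.Scharr(g,cv2.CV_32F,0,1)[m]
    ok=np.hypot(gx,gy)<np.percentile(np.hypot(gx,gy),90)
    gx,gy=gx[ok],gy[ok]
    a=.5*np.arctan2(2*(gx*gy).sum(),(gx**2-gy**2).sum());coh=np.hypot(2*(gx*gy).sum(),(gx**2-gy**2).sum())/(gx**2+gy**2).sum()
    return round(np.degrees(a)+90,1),round(float(coh),2)
E
python3 - <<'E'
from h import *
def mask(c,ax,inner):
    m=np.zeros((480,640),np.uint8);cv2.ellipse(m,c,ax,0,0,360,1,-1);
    for (x,y,r) in inner: cv2.circle(m,(x,y),r,0,-1)
    return m>0
g=grain('pics/wrist5.png');print(ori(g,mask((320,222),(85,80),[(320,240,56)])))
m=np.zeros((480,640),bool);m[150:400,180:220]=1
g=grain('pics/wrist7.png')
m=np.zeros((480,640),np.uint8);cv2.ellipse(m,(320,275),(135,120),0,0,360,1,-1);m[215:]=0;cv2.circle(m,(318,290),75,0,-1);print(ori(g,m>0))
a=cv2.imread('pics/wrist5.png')[120:330,210:430];b=cv2.imread('pics/wrist7.png')[110:440,150:490]
cv2.imwrite('pics/cmp.png',np.hstack([cv2.resize(a,(400,380)),cv2.resize(b,(400,380))]))
E
```

```text
(np.float32(170.2), 0.86)
(np.float32(18.9), 0.89)
```

View pics/cmp.png

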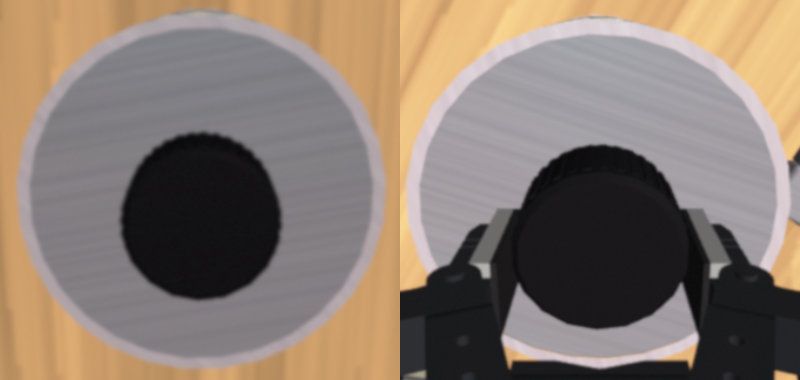

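The grain turned 28.7° in the image against a camera turn of 30°, and the moment stayed about 0.06 N m. So the tin stood still and the cap turns freely anticlockwise. Continuing to about 92° in total.

Request:
{"api": "drive_tool", "payload": {
  "commands": "1 0 0 0 -0.7; 1 0 0 0 -1.4; 1 0 0 0 -2.1; 1 0 0 0 -2.8; 1 0 0 0 -3.5; 1 0 0 0 -4.2; 1 0 0 0 -5; 1 0 0 0 -5"
}}

```text
t: 12.53
tool_pos: [0.6306, 0.0022, 0.1963]
tool_rot: [0.479, 1.513, -0.477]
contact_force: [0.4, 1.8, 5.1]
opening: 0.0503
```

```bash
python3 -c "
from h import *
rep()"
```

```text
t 12.5333 pos [0.6306 0.0022 0.1963] R [[0.004, 0.573, 0.819], [0.0, 0.819, -0.573], [-1.0, 0.003, 0.003]] F [0.37 1.78 5.07] M [ 0.22 -0.03  0.05] op 0.050325861467368116 q [-1.150e-01  8.600e-02  1.637e+00  1.000e-03  1.414e+00 -1.075e+00]
```

Request:
{"api": "drive_tool", "payload": {
  "commands": "1 0 0 0 -0.7; 1 0 0 0 -1.4; 1 0 0 0 -2.1; 1 0 0 0 -2.8; 1 0 0 0 -3.5; 1 0 0 0 -4.2; 1 0 0 0 -5; 1 0 0 0 -5.5"
}}

```text
t: 13.2
tool_pos: [0.631, 0.0031, 0.1963]
tool_rot: [0.104, 1.563, -0.1]
contact_force: [2.0, 3.5, 3.9]
opening: 0.05
```

Request:
{"api": "drive_tool", "payload": {
  "commands": "1 0 0 0 -1.2; 1 0 0 0 -2; 1 0 0 0 -2; 1 0 0 0 -2"
}}

```text
t: 13.53
tool_pos: [0.631, 0.0034, 0.1963]
tool_rot: [-0.031, 1.565, 0.035]
contact_force: [3.6, 4.6, 4.3]
opening: 0.0502
```

```bash
python3 -c "
from h import *
rep();to(0.6285,.0022,.196,0)
im,d=ctrl.get_image('wrist');cv2.imwrite('pics/wrist8.png',im)
"
```

```text
t 13.5333 pos [0.631  0.0034 0.1963] R [[0.006, -0.042, 0.999], [0.003, 0.999, 0.042], [-1.0, 0.002, 0.006]] F [3.6  4.57 4.32] M [ 0.83 -0.36  0.08] op 0.05015917683815878 q [-0.114  0.086  1.637  0.003  1.413 -1.728]
shift [ 0.008 -0.028 -0.064] turn 18.49 jaw now 92.4 dist rows 0.1
```

View pics/wrist8.png

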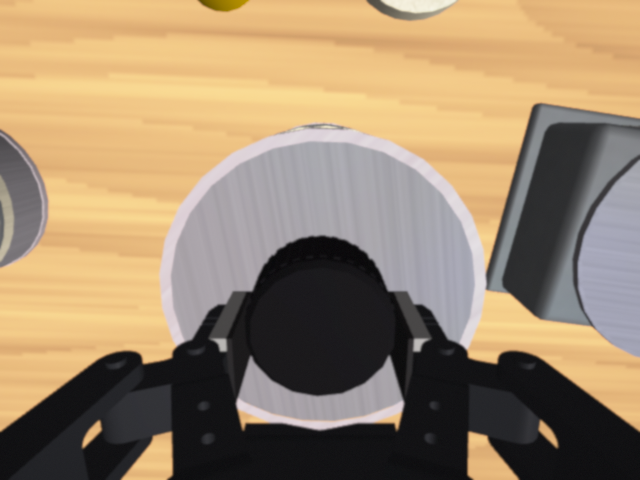

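The grain now stands near-vertical, about 80–85°, so the tin has not turned while the cap went 92°. Next a slow test lift, watching the load.

Request:
{"api": "drive_tool", "payload": {
  "commands": "1 -0.05 0 0 0; 1 -0.1 0 0 0; 1 -0.15 0 0 0; 1 -0.15 0 0 0"
}}

```text
t: 13.92
tool_pos: [0.6299, 0.0037, 0.1996]
tool_rot: [-0.031, 1.568, 0.036]
contact_force: [3.7, 5.5, -2.0]
opening: 0.05
```

```bash
python3 -c "
from h import *
rep()"
```

```text
t 13.9167 pos [0.6299 0.0037 0.1996] R [[0.002, -0.042, 0.999], [0.003, 0.999, 0.042], [-1.0, 0.003, 0.002]] F [ 3.67  5.55 -2.01] M [ 0.83 -0.66  0.03] op 0.05001487748299024 q [-0.114  0.083  1.634  0.004  1.422 -1.727]
```

Request:
{"api": "drive_tool", "payload": {
  "commands": "1 0 0.05 0.04 0; 1 -0.05 0.05 0.04 0; 1 -0.1 0.05 0.04 0; 1 -0.15 0.05 0.04 0; 1 -0.15 0.05 0.04 0"
}}

```text
t: 14.33
tool_pos: [0.631, 0.0039, 0.2069]
tool_rot: [-0.034, 1.57, 0.033]
contact_force: [0.2, 0.2, -0.5]
opening: 0.0499
```

```bash
python3 -c "
from h import *
rep()"
```

```text
t 14.3333 pos [0.631  0.0039 0.2069] R [[0.001, -0.042, 0.999], [-0.0, 0.999, 0.042], [-1.0, -0.0, 0.001]] F [ 0.21  0.16 -0.53] M [-0.02  0.02 -0.02] op 0.04993902326684116 q [-0.112  0.082  1.624 -0.     1.435 -1.725]
```

The load is now only the cap's weight (0.5 N), so it is off the thread. Lifting clear.

Request:
{"api": "drive_tool", "payload": {
  "commands": "1 -0.2 0 0 0; 1 -0.5 0 0 0; 1 -0.8 0 0 0; 1 -1.1 0 0 0; 1 -1.2 0 0 0; 1 -1.2 0 0 0; 1 -1.2 0 0 0; 1 -1.2 0 0 0"
}}

```text
t: 15.0
tool_pos: [0.6304, 0.0042, 0.2535]
tool_rot: [-0.034, 1.572, 0.034]
contact_force: [0.2, -0.1, -0.6]
opening: 0.0501
```

Request:
{"api": "drive_tool", "payload": {
  "commands": "1 0 0 0 0; 1 0 0 0 0; 1 0 0 0 0; 1 0 0 0 0"
}}

```text
t: 15.33
tool_pos: [0.6306, 0.0042, 0.2536]
tool_rot: [-0.034, 1.571, 0.034]
contact_force: [0.3, 0.2, -0.4]
opening: 0.0499
```

```bash
python3 - <<'E'
from h import *
rep()
im,d=ctrl.get_image('side');P=cloud('side',d);cv2.imwrite('pics/side9.png',im)
im2,d2=ctrl.get_image('scene');Q=cloud('scene',d2);cv2.imwrite('pics/scene9.png',im2)
for n,X,I in (('side',P,im),('scene',Q,im2)):
    r=np.hypot(X[...,0]-.629,X[...,1]-.002)
    blk=(I.max(-1)<60)
    m=(X[...,2]>.225)&(X[...,2]<.285)&(r<.035)&blk; p=X[m];print(n,'cap z',np.percentile(p[:,2],[1,99]),p.min(0),p.max(0))
    m=(X[...,2]>.18)&(X[...,2]<.195)&(r<.08);p=X[m];print('tin top',p.min(0),p.max(0),(p.min(0)+p.max(0))/2)
    m=(X[...,2]>.179)&(X[...,2]<.190)&(np.hypot(X[...,0]-.629,X[...,1]-.235)<.045);p=X[m];print('cup rim',(p.min(0)+p.max(0))/2,len(p))
    m=(X[...,2]>.102)&(X[...,2]<.113)&(np.hypot(X[...,0]-.629,X[...,1]-.235)<.085);print('pan z',np.median(X[m][:,2]))
E
```

```text
t 15.3333 pos [0.6306 0.0042 0.2536] R [[-0.001, -0.043, 0.999], [0.0, 0.999, 0.043], [-1.0, 0.0, -0.001]] F [ 0.29  0.25 -0.37] M [-0.02  0.02  0.  ] op 0.04988292347975469 q [-0.111  0.054  1.574 -0.     1.514 -1.725]
side cap z [0.24928329 0.28229861] [ 0.60280947 -0.0329901   0.24729822] [0.652323   0.0327872  0.28487693]
tin top [ 0.5647387  -0.06200998  0.18000917] [0.69481798 0.06765138 0.19480468] [0.62977834 0.0028207  0.18740693]
cup rim [0.62016381 0.23219565 0.18306336] 95
pan z 0.10652549857101712
scene cap z [0.24907332 0.28431505] [ 0.60807148 -0.03284944  0.24810991] [0.65392032 0.03201151 0.2849284 ]
tin top [ 0.56223195 -0.06324223  0.18003234] [0.69285281 0.07023224 0.19488254] [0.62754238 0.00349501 0.18745744]
cup rim [0.62992615 0.23336696 0.18225696] 139
pan z 0.10642475429861045
```

View pics/side9.png

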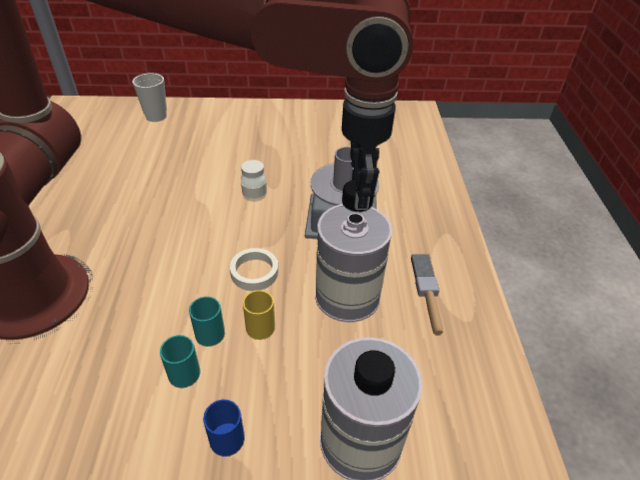

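View pics/scene9.png

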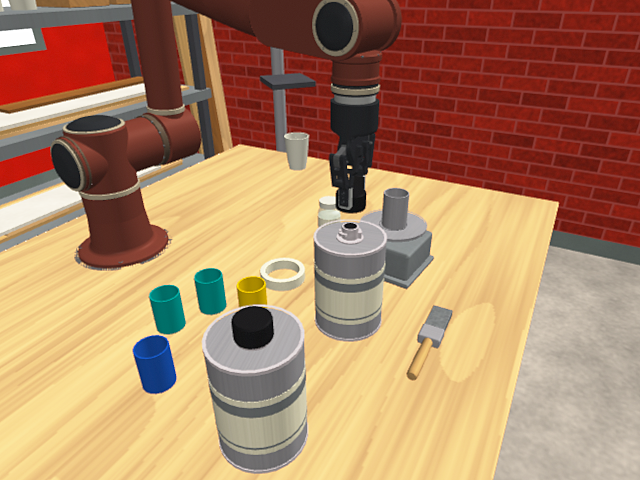

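The pictures show the neck bare at side pixel (355,222), the cap held level above it with its lower edge at about 0.248 m, the cup on the pan, and everything else in place. Handing in.

```bash
python3 -c "
from h import *
print(ctrl.finish_job())"
```

```text
the job is handed in; nothing more can be done
None
```

The cup is on the scale and the near tin is open, and I handed the job in at about 15.5 s of the 61 s allowed. The hand-in gives no verdict, so the results below are my own last checks.

- **Cup:** It stands upright on the pan, released. Its rim centre measured (0.630, 0.233), against (0.628, 0.233) for the pan's middle. The pan sank about 4 mm (0.1103 to 0.1065 m) and never came near its stop. In the last check the side view gave the rim's x as 0.620, but the gripper was partly hiding the cup there. The scene view agreed with the earlier check from both cameras.
- **Thread:** I tried anticlockwise first, and it was the loosening direction. The cap turned 92° with little resistance (at most about 0.08 N m). The brushed grain on the tin's top showed the tin was not turning along, so I did not need to try clockwise.
- **Cap:** It is held level at 50 N, with its lower edge about 0.248 m above the bench. That is roughly 39 mm above the neck's top and a few millimetres off its axis. The wrist carries only the cap's weight.
- **Tins and the rest:** The opened tin moved no more than about 2 mm, within measuring error. The other tin and the bystanders look unmoved in the pictures.
- **Camera disagreement:** The wrist camera read about 3–4 mm off in y compared with the other two cameras. I relied on those two.

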